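# Close the lever ring of a storage pail

## Robot

A 6-joint arm with a two-finger parallel gripper is mounted at the origin on the work surface. World frame = base frame: x ahead of the robot, y to its left, z up, the work surface at z = 0. Lengths are in m, angles in rad, forces in N, time in s.
With the tool pointing down it reaches from about 0.25 to 0.775 m from the base axis. Payload 4 kg.
Tool frame: the origin (TCP) lies on the centre line of the jaws, within the pads' length; the fingertips stand 22 mm ahead of it and the grasp point (between the pads) lies 3 mm ahead of it; z points along the fingers, y is the direction in which the jaws open and shut (so a half turn about z gives the same grasp; the last joint's range is limited). The gripper opens to 94 mm and grips with 3 to 60 N. Pads are 16 mm wide; open, the fingers measure 119 mm over their backs; the gripper's body (75 mm by 177 mm) begins 78 mm behind the grasp point.
Start: joints at [1.073, 0.087, 1.371, -0, 1.684, -0.103], TCP at [0.212, 0.508, 0.228] pointing down, gripper open.
Joint ranges: [-3.1, 3.1], [-0.76, 2.03], [0.27, 2.55], [-1.08, 4.22], [0.17, 2.65], [-2.57, 2.57]. Speed limits (rad/s): [2.79, 2.79, 3.14, 3.14, 3.14, 3.14].

## Interface

Orientations are given as [roll, pitch, yaw] about the fixed x, y, z axes, in that order (R = Rz(yaw) Ry(pitch) Rx(roll)).
In Python, from bench import robot gives the robot as it stands. The module is installed in compiled form; this text tells all that it offers.
- The arm moves only by the shell command python3 -m inch 'ROWS'. ROWS is JSON, a list of rows, each an object with "linear": the shift along the world's x, y, z scaled (see below), a list of three; "twist": the turn about the world's z scaled (see below); "gripper": the opening, from 0 (shut) to 1 (fully open). In form: [{"linear": [x, y, z], "twist": twist, "gripper": gripper}, ...]. A call has 1 to 10 rows; each row is the pose to reach, as a shift and turn from the pose commanded when the call began; what a row does not reach only later rows make up. The controller multiplies each number of a shift by 0.1 m and each number of a turn by 60 degrees. A row lasts 1/12 s, in which the tool goes at most 41.7 mm and 7.16 degrees, less where a joint would pass 70% of its speed; a pose out of reach is approached as far as the arm can. A call with a number of a shift or a turn outside -1 to 1 is refused whole. A call with a gripper value outside its range is refused whole. The fingers move at their own pace and stop on an object; the grip force is fixed at half the most. Time passes only in rows, so rows that repeat a pose let the fingers close. It gives the time, the measured TCP pose, the force and the opening at its end, in the units of the state.
- robot.get_obs(): the state, without advancing time (a new reading comes with each control period).
- robot.snapshot(name): name is "scene" or "top" or "wrist"; returns a dict with "image" (384x512x3 uint8, red, green, blue), "depth" (384x512 float32, m along the optical axis (not along the pixel's ray), 0 where there is no reading), "mtx" (3x3 intrinsics, pixels), "rvec" (rotation vector, rad) and "tvec" (3), from world to camera coordinates, as OpenCV has them; the wrist camera has in their place "hand_eye" (4x4, takes a point from camera to tool coordinates, whose origin is the TCP and whose axes are the flange's). Camera axes: x right, y down, z forward; pixel columns grow to the right and rows downward; lengths in m; the calibration is good to about 2 mm. A picture is of the moment at which its call begins: read the wrist's pose just before it.
- robot.close_job(): hands the job in, once; it reports no verdict.
The state is a dict: "time": time; "joint_positions": joint angles; "qvel": joint speeds; "joint_torque": joint torques, N m; "tool_pos": TCP position; "ee_rot": TCP orientation; "wrist_force": force on the tool from outside, world axes, zero at the start; "wrist_torque": the same for the moment, N m; "width": finger opening in m.
Only numpy, scipy, OpenCV 4.12 (cv2) and the standard library are available. Lean on these libraries where they do the work, as an engineer would, in place of code of your own. Each camera call takes 0.05 s, during which the arm holds its last target.

## Task

One of the two white storage pails still has the lever of its steel clamping ring standing out. Close that pail: first press its lid down with your fingertips until it is fully home, then push the ring's lever round against the ring until it snaps shut and stays there. Do not lift, tip or shove either pail, leave the ring of the other pail shut, and leave all the other things where they stand.

Things in the scene. Friction and masses are not known exactly. Their poses are not given: they have to be found in the camera images.
- pail: The pail to close: white plastic, round, about 4.5 kg, 204 mm high with the lid home, 216 mm across under the rim (229 mm over the steel ring), standing loose in the left or right place; a wire carrying handle hangs down its +x side. Origin: centre of its underside; z up. The ring lever's pivot lies midway between the pail's own -x and -y directions.
- pail_lid_top (a point): Centre of the flat top of this pail's lid (220 mm across): 204 mm above the pail's underside when the lid is home, 4 to 7 mm higher at the start.
- pail_lid (a joint): How far this pail's lid stands proud, in m: 0 = fully home (a firm stop); 0.004 to 0.007 at the start. It slides straight down against about 9 N of rubber-seal friction and stays where it is left. The ring and its lever ride down with the lid.
- pail_lever (a joint): Angle of this pail's ring lever, rad: 0 (within 0.05) = standing out, as at the start; 1.9 = snapped flat on the ring. It turns on an upright pin and closes clockwise seen from above. It resists (most near 0.6 rad, about 0.5 N m or 7 N at 75 mm from the pin) until dead centre at 1.55 rad, then snaps to 1.9 and stays; let go before that, it springs open.
- pail_lever_pivot (a point): Centre of the lever's pivot pin, at mid-height of the lever: 121 mm from the pail's axis, 10 mm below the lid's top.
- pail_lever_end (a point): Near the lever's free end, mid-height, mid-thickness, 85 mm straight from the pivot (an 8 mm turned-out lip follows). The lever is a steel strip 16 mm high, 4 mm thick, bent to the ring: shut, it lies on a circle of 121 mm radius about the pail's axis, reaching 0.72 rad round from the pivot, clockwise from above. Push its outer, convex face. A wire link joins it 22 mm from the pivot.
- spare: The other pail, the same in build and size, lid home and ring already shut, standing loose. Origin: centre of its underside.
- spare_lever (a joint): Angle of the other pail's ring lever, rad: 0 = snapped shut, as it is and must stay.
- jar: Glass jar with steel cap, 80 mm across, 125 mm high, loose. Origin: centre of its underside.
- bottle: Amber glass bottle, 68 mm across, 255 mm high, loose, behind the pails. Origin: centre of its underside.
- can: Food can, 74 mm across, 110 mm high, loose. Origin: centre of its underside.
- tape: Roll of packing tape lying flat, 100 mm across, 48 mm high, loose. Origin: centre of its underside.
- carton: Small cardboard carton, 90 x 140 x 55 mm high, loose. Origin: centre of its underside.
- candle: Pillar candle, 68 mm across, 100 mm high, loose. Origin: centre of its underside.
- scoop: Aluminium flour scoop lying on its back, 180 mm long, 64 mm wide, 30 mm high, loose. Origin: underside of the scoop, where the handle joins the bowl.

How it is judged:
By the outcome, as a careful person would: the job done as asked, in the order asked, and still so for the second after the job is handed in, with the robot touching nothing.
It also fails if it takes over 51 s, if anything falls off the work surface, if the arm or the gripper's body presses on something with over 40 N, if the wrist force passes 120 N, or if a joint passes its speed limit or range.

## Working session

There is one attempt and no reset: what is moved stays moved. The work goes in short steps, Python scripts to look and compute and a shell command to move; the robot and the scene stay as the last step left them, time stands still between calls to the robot, and variables do not carry over. Pictures are saved under pics/ and viewed, and the job is handed in when it is done.

```bash
mkdir -p pics; ls; cat > h.py <<'E'
import numpy as np, cv2
from bench import robot
def snap(n,f=None):
    o=robot.get_obs(); s=robot.snapshot(n)
    if f: cv2.imwrite('pics/'+f,cv2.cvtColor(s['image'],cv2.COLOR_RGB2BGR))
    return o,s
def world(o,s):
    d=s['depth'];K=np.array(s['mtx']);v,u=np.mgrid[:d.shape[0],:d.shape[1]]
    P=np.stack([(u-K[0,2])/K[0,0]*d,(v-K[1,2])/K[1,1]*d,d],-1)
    if 'rvec' in s:
        R=cv2.Rodrigues(np.array(s['rvec'],float))[0];t=np.array(s['tvec']).ravel()
        W=(P-t)@R
    else:
        T=np.array(s['hand_eye']);P=P@T[:3,:3].T+T[:3,3]
        from scipy.spatial.transform import Rotation as Ro
        W=P@Ro.from_euler('xyz',o['ee_rot']).as_matrix().T+np.array(o['tool_pos'])
    W[d==0]=np.nan
    return W
E
python3 - <<'E'
from h import *
for n in('scene','top'):
    o,s=snap(n,n+'1.png'); W=world(o,s); np.savez(n+'1.npz',W=W,d=s['depth'],im=s['image'],K=s['mtx'],r=s['rvec'],t=s['tvec'])
print(o)
E
```

```text
pics
{'time': 0.05, 'joint_positions': array([ 1.07291328e+00,  8.80096286e-02,  1.37220256e+00, -1.37723142e-05,
        1.68359025e+00, -1.03111467e-01]), 'qvel': array([ 1.99455391e-05, -1.85512635e-03, -1.79928547e-03,  3.85288015e-04,
       -1.46840059e-03, -7.82097480e-05]), 'joint_torque': array([ 1.39506225e-03, -3.41537869e+01, -3.03594911e+01,  7.19682360e-02,
        3.05298949e-02, -9.39479628e-05]), 'tool_pos': array([0.21131309, 0.50726789, 0.22630048]), 'ee_rot': array([-3.13939319e+00, -2.13835131e-04,  2.74681930e+00]), 'wrist_force': array([-0.22995868,  0.81877311,  0.5932189 ]), 'wrist_torque': array([-0.02872399,  0.04100541, -0.06480359]), 'width': 0.09379511081974658}
```

View pics/scene1.png

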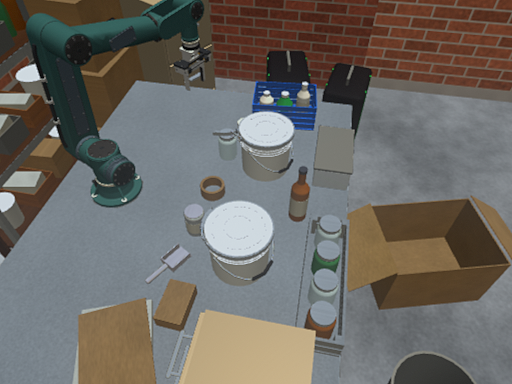

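View pics/top1.png

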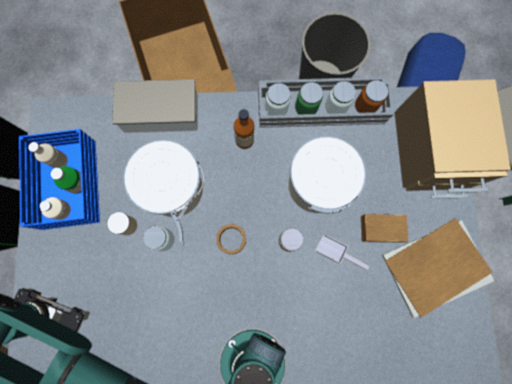

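The scene view shows the left pail (lid about (265,130)) with a lever standing out. In the top view the lid is at (163,177), the lever runs from (175,210) to (183,243), the jar is at (156,238) and the candle at (118,223).

```bash
python3 - <<'E'
import numpy as np,cv2
d=np.load('top1.npz');im=d['im'][:,:,::-1];W=d['W']
cv2.imwrite('pics/c1.png',cv2.resize(im[130:260,95:265],None,fx=4.5,fy=4.5,interpolation=cv2.INTER_CUBIC))
e=np.load('scene1.npz')
cv2.imwrite('pics/c2.png',cv2.resize(e['im'][95:195,200:340,::-1],None,fx=5.5,fy=5.5,interpolation=cv2.INTER_CUBIC))
np.set_printoptions(precision=4,suppress=True)
def circ(P):
    A=np.c_[P,np.ones(len(P))];x=np.linalg.lstsq(A,(P**2).sum(1),rcond=None)[0];c=x[:2]/2;return c,np.sqrt(x[2]+c@c)
for X in(d,e):
  W=X['W']
  for lo,hi in((.1,.6),(-.5,.05)):
    m=(W[...,2]>.199)&(W[...,2]<.22)&(W[...,1]>lo)&(W[...,1]<hi)&(W[...,0]>.3)&(W[...,0]<.75)
    n,l,st,c=cv2.connectedComponentsWithStats(m.astype(np.uint8)); i=1+np.argmax(st[1:,4]);m=l==i
    P=W[m];print(st[i],P.mean(0),np.median(P[:,2]),P[:,:2].min(0),P[:,:2].max(0),cv2.minEnclosingCircle(P[:,:2].astype(np.float32)))
E
```

```text
[ 123  140   77  105 4575] [0.5762 0.2547 0.211 ] 0.21108580076885658 [0.3794 0.1429] [0.6977 0.3714] ((0.5354654788970947, 0.24242299795150757), 0.16376909613609314)
[ 290  137   76   76 4413] [ 0.5765 -0.2439  0.2043] 0.20426440595483558 [ 0.4595 -0.3595] [ 0.6945 -0.1312] ((0.5758419632911682, -0.24247275292873383), 0.119602732360363)
[ 212  112   82   38 1798] [0.576  0.2421 0.211 ] 0.21137528239997067 [0.3765 0.1369] [0.6959 0.3736] ((0.5322883725166321, 0.24397823214530945), 0.1637427657842636)
[ 199  201   75   59 3324] [ 0.5809 -0.2527  0.2046] 0.2045946463189709 [ 0.4586 -0.3626] [ 0.6953 -0.1313] ((0.5743837356567383, -0.24625299870967865), 0.12104661762714386)
```

```bash
python3 - <<'E'
import numpy as np
d=np.load('top1.npz');W=d['W']
np.set_printoptions(precision=0,suppress=True,linewidth=250)
for k in (2,0,1):
  print('xyz'[k]);print(W[205:252:2,140:196:2,k]*1000)
E
```

```text
z
[[208. 212. 211. 215. 211. 212. 213. 211. 211. 210. 210. 210. 214. 210. 210. 212. 212. 208. 210. 213. 209. 206. 209. 213. 193.  94.  69.  44.]
 [210. 211. 216. 209. 212. 212. 211. 211. 211. 211. 211. 211. 208. 208. 214. 209. 210. 210. 209. 206. 173. 166. 211. 192.  94.  70.  41.  15.]
 [  5. 209. 206. 210. 207. 207. 212. 215. 212. 212. 211. 211. 209. 212. 212. 209. 209. 210. 203. 176. 151. 124. 104.  87.  65.  41.  18.   2.]
 [  2.  -0.   2. 208. 210. 212. 208. 210. 213. 209. 212. 212. 212. 212. 211. 210. 216. 211. 154. 126. 113. 211. 192.  52.  31.  11.   5.  -2.]
 [  1.   5.   2.   3.   3. 197. 209. 208. 212. 211. 210. 211. 207. 213. 203. 199. 219. 214.  99.  90. 210. 193.  43.  22.   1.   2.  -1.   3.]
 [  8.  -2.  -3.   2.  -1.  -2.  -4.  -3.  -2.   1.  -2.   3.  62.  69.  75.  76. 209. 209.  56.  46. 214.  14.   2.   2.   1.  -3.   4.   0.]
 [  1.  -1.  -2.  -3.  -1.   5.   3.  -1.  -1.   1.  -2.   1.   0.  -1.   0.   1.   7. 210. 208. 217. 193.   6.   1.   0.  -0.   3.   5.  -3.]
 [  0.   3.   5.  -3.   3.  -2.   0.   1.   2.   7.  -1.   5.   1.  -2.  -1.  -2.   3. 209. 208. 
[... 8504 characters left out ...]
. 319. 313. 307. 300. 295. 289. 282. 276. 270. 267. 263. 260. 260. 259. 256. 250. 243. 236. 193. 222. 215. 208. 202. 194. 188.]
 [375. 365. 360. 319. 312. 306. 301. 294. 288. 281. 275. 271. 268. 265. 264. 262. 261. 257. 250. 243. 235. 229. 222. 215. 209. 201. 194. 187.]
 [373. 366. 358. 352. 313. 306. 302. 294. 288. 283. 279. 275. 269. 268. 267. 266. 264. 256. 250. 242. 236. 229. 222. 215. 208. 202. 194. 188.]
 [374. 367. 360. 354. 347. 315. 306. 301. 293. 289. 282. 277. 276. 275. 272. 270. 263. 257. 250. 243. 235. 228. 221. 215. 208. 201. 195. 188.]
 [373. 366. 360. 353. 346. 339. 332. 325. 318. 312. 294. 292. 289. 283. 278. 271. 263. 257. 249. 243. 235. 228. 222. 215. 209. 201. 194. 188.]]
```

View pics/c1.png

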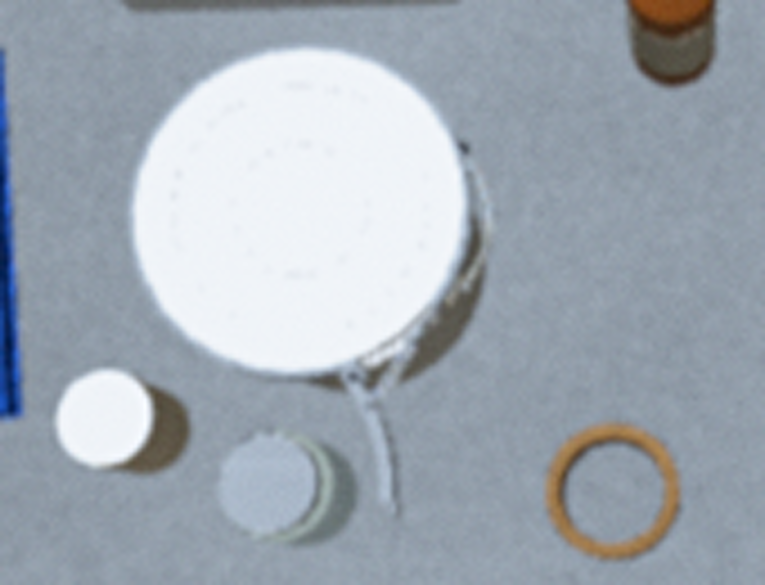

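View pics/c2.png

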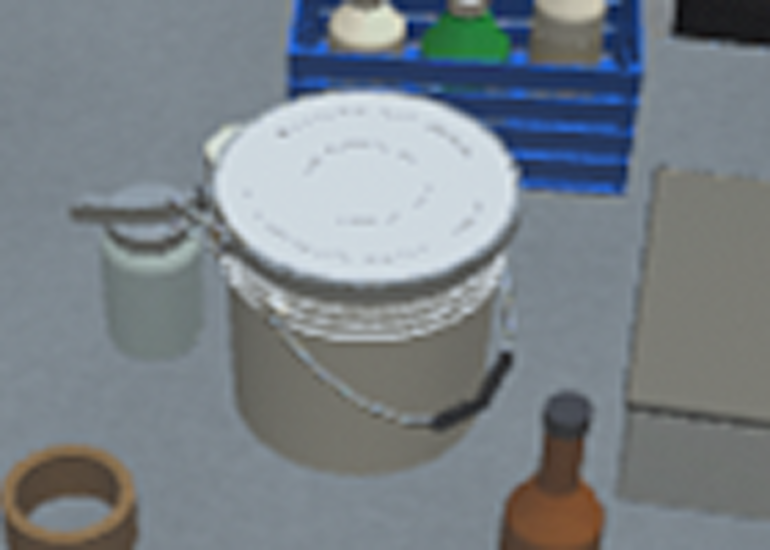

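```bash
python3 - <<'E'
import numpy as np,cv2
from scipy.optimize import least_squares
np.set_printoptions(precision=4,suppress=True)
for f in('top1','scene1'):
  d=np.load(f+'.npz');W=d['W']
  X,Y,Z=np.moveaxis(W,-1,0)
  r=np.hypot(X-.58,Y-.257)
  m=(Z>.195)&(Z<.222)&(r<.122)
  c0=least_squares(lambda p:0,[0]) if 0 else None
  P=W[m];ang=np.arctan2(P[:,1]-.257,P[:,0]-.58)
  E=[]
  for a in np.arange(-np.pi,np.pi,.1):
    if -3.0<a<-2.2: continue   # lever/link side
    k=np.abs(ang-a)<.05
    if k.sum()>5: E.append(P[k][np.argmax(np.hypot(P[k][:,0]-.58,P[k][:,1]-.257))])
  E=np.array(E);s=least_squares(lambda p:np.hypot(E[:,0]-p[0],E[:,1]-p[1])-p[2],[.58,.257,.114],loss='soft_l1',f_scale=.002)
  print(f,s.x,np.median(P[:,2]))
  L=(Z>.185)&(Z<.222)&(r>.13)&(X<.5)&(X>.36)&(Y>.17)&(Y<.24)
  Q=W[L];Q=Q[np.argsort(-Q[:,0])]
  print(len(Q),np.median(Q[:,2]))
  for x in np.arange(.38,.47,.01):
    k=np.abs(Q[:,0]-x)<.005
    if k.any():print(x,Q[k].mean(0),Q[k][:,1].min(),Q[k][:,1].max())
E
```

```text
top1 [0.5829 0.2567 0.1139] 0.2111077930699763
115 0.20906212818689401
0.38 [0.3803 0.1923 0.2003] 0.19140150839408812 0.19312370716833221
0.39 [0.3899 0.1964 0.2074] 0.19102222743013508 0.20149102771688365
0.4 [0.3997 0.1973 0.2077] 0.19348549444533142 0.20145614790411492
0.41000000000000003 [0.4101 0.1977 0.2078] 0.1934628899051874 0.20393136364782474
0.42000000000000004 [0.4201 0.2002 0.2084] 0.1960400653333602 0.20411830969454667
0.43000000000000005 [0.4301 0.2026 0.2086] 0.19753108346483647 0.20764381753553715
0.44000000000000006 [0.4405 0.2061 0.2087] 0.2002279111297809 0.2131979547873599
0.45000000000000007 [0.4506 0.2095 0.2084] 0.20371303668268817 0.2163719869887518
0.4600000000000001 [0.4586 0.2052 0.2061] 0.19786353058964468 0.21588554923493933
scene1 [0.5826 0.2534 0.1142] 0.2113350304380308
97 0.20548613001391736
0.38 [0.3797 0.191  0.2036] 0.18688623083501615 0.19502688605268298
0.39 [0.3899 0.1939 0.2044] 0.1895007844048571 0.20408980683270003
0.4 [0.4008 0.1951 0.2048] 0.18859615960383896 0.20288109424438777
0.41000000000000003 [0.4106 0.1936 0.2054] 0.18666002755491426 0.19665970537850827
0.42000000000000004 [0.4207 0.1973 0.2038] 0.19299015617608156 0.20336470500450404
0.43000000000000005 [0.4304 0.1998 0.2052] 0.19376274011704248 0.20666400637575147
0.44000000000000006 [0.4399 0.2033 0.2046] 0.1976695539381235 0.21063294007875863
0.45000000000000007 [0.4505 0.2053 0.205 ] 0.2010626935967656 0.21234558391584216
0.4600000000000001 [0.4584 0.2024 0.2045] 0.19920464928537676 0.20778090021929876
```

```bash
python3 -m inch '[{"linear":[0,0,0.7],"twist":0,"gripper":0},{"linear":[0,0,0.7],"twist":0,"gripper":0},{"linear":[0.3,-0.2,0.7],"twist":0,"gripper":0},{"linear":[0.6,-0.4,0.7],"twist":0,"gripper":0},{"linear":[1,-0.65,0.7],"twist":0,"gripper":0}]'
python3 -m inch '[{"linear":[0.33,-0.22,0],"twist":0,"gripper":0},{"linear":[0.66,-0.44,0],"twist":0,"gripper":0},{"linear":[1,-0.66,0],"twist":0,"gripper":0}]'
python3 -m inch '[{"linear":[0.33,-0.22,0],"twist":0,"gripper":0},{"linear":[0.66,-0.44,0],"twist":0,"gripper":0},{"linear":[1,-0.66,0],"twist":0,"gripper":0}]'
python3 -m inch '[{"linear":[0.35,-0.28,0],"twist":0,"gripper":0},{"linear":[0.71,-0.56,0],"twist":0,"gripper":0},{"linear":[0.71,-0.56,0],"twist":0,"gripper":0},{"linear":[0.71,-0.56,0],"twist":0,"gripper":0}]'
```

```text
time: 0.52
tool_pos: [0.3068, 0.4456, 0.298]
ee_rot: [3.14, -0.0, 2.75]
wrist_force: [0.8, -0.2, 0.1]
width: 0.0639
time: 0.77
tool_pos: [0.4079, 0.3783, 0.297]
ee_rot: [-3.141, -0.001, 2.747]
wrist_force: [0.3, -0.1, 0.4]
width: 0.0442
time: 1.02
tool_pos: [0.508, 0.3122, 0.297]
ee_rot: [-3.141, -0.001, 2.747]
wrist_force: [0.0, 1.2, 0.4]
width: 0.0242
time: 1.35
tool_pos: [0.5796, 0.2553, 0.2954]
ee_rot: [-3.139, -0.002, 2.742]
wrist_force: [-0.2, 0.3, 0.4]
width: 0.001
```

```bash
python3 -m inch '[{"linear":[0.03,0,-0.2],"twist":0,"gripper":0},{"linear":[0.03,0,-0.4],"twist":0,"gripper":0},{"linear":[0.03,0,-0.55],"twist":0,"gripper":0},{"linear":[0.03,0,-0.55],"twist":0,"gripper":0}]'
python3 -m inch '[{"linear":[0,0,-0.02],"twist":0,"gripper":0},{"linear":[0,0,-0.04],"twist":0,"gripper":0},{"linear":[0,0,-0.06],"twist":0,"gripper":0},{"linear":[0,0,-0.06],"twist":0,"gripper":0}]'
```

```text
time: 1.68
tool_pos: [0.5779, 0.2586, 0.2381]
ee_rot: [-3.137, -0.007, 2.749]
wrist_force: [-0.8, -0.5, -0.5]
width: 0.0004
time: 2.02
tool_pos: [0.5809, 0.2581, 0.2376]
ee_rot: [3.14, 0.001, 2.747]
wrist_force: [-0.0, 0.7, -0.1]
width: 0.0
```

```bash
python3 -m inch '[{"linear":[0,0,-0.02],"twist":0,"gripper":0},{"linear":[0,0,-0.04],"twist":0,"gripper":0},{"linear":[0,0,-0.04],"twist":0,"gripper":0}]'
python3 -m inch '[{"linear":[0,0,-0.015],"twist":0,"gripper":0},{"linear":[0,0,-0.03],"twist":0,"gripper":0},{"linear":[0,0,-0.03],"twist":0,"gripper":0}]'
python3 -m inch '[{"linear":[0,0,-0.01],"twist":0,"gripper":0},{"linear":[0,0,-0.02],"twist":0,"gripper":0},{"linear":[0,0,-0.02],"twist":0,"gripper":0}]'
```

```text
time: 2.27
tool_pos: [0.5811, 0.2577, 0.233]
ee_rot: [3.141, 0.001, 2.747]
wrist_force: [-0.3, 0.3, 1.6]
width: 0.0009
time: 2.52
tool_pos: [0.5811, 0.2576, 0.2323]
ee_rot: [3.139, 0.002, 2.747]
wrist_force: [-2.6, -0.2, 7.1]
width: 0.0006
time: 2.77
tool_pos: [0.5811, 0.2577, 0.2308]
ee_rot: [3.139, 0.003, 2.747]
wrist_force: [-2.5, -1.1, 7.9]
width: 0.0006
```

Contact made and the lid is sliding at about 8–9 N. I continue in small steps.

```bash
python3 -m inch '[{"linear":[0,0,-0.01],"twist":0,"gripper":0},{"linear":[0,0,-0.02],"twist":0,"gripper":0},{"linear":[0,0,-0.02],"twist":0,"gripper":0}]'
python3 -m inch '[{"linear":[0,0,-0.01],"twist":0,"gripper":0},{"linear":[0,0,-0.02],"twist":0,"gripper":0},{"linear":[0,0,-0.02],"twist":0,"gripper":0}]'
python3 -m inch '[{"linear":[0,0,-0.01],"twist":0,"gripper":0},{"linear":[0,0,-0.02],"twist":0,"gripper":0},{"linear":[0,0,-0.02],"twist":0,"gripper":0}]'
```

```text
time: 3.02
tool_pos: [0.5811, 0.2577, 0.2288]
ee_rot: [3.139, 0.003, 2.747]
wrist_force: [-2.4, -1.0, 8.7]
width: 0.0007
time: 3.27
tool_pos: [0.5811, 0.2577, 0.2268]
ee_rot: [3.139, 0.003, 2.747]
wrist_force: [-2.3, -1.0, 8.2]
width: 0.0008
time: 3.52
tool_pos: [0.5811, 0.2577, 0.2262]
ee_rot: [3.138, 0.004, 2.747]
wrist_force: [-3.8, -0.1, 12.7]
width: 0.0004
```

```bash
python3 -m inch '[{"linear":[0,0,-0.01],"twist":0,"gripper":0},{"linear":[0,0,-0.02],"twist":0,"gripper":0},{"linear":[0,0,-0.02],"twist":0,"gripper":0}]'
python3 -m inch '[{"linear":[0,0,-0.01],"twist":0,"gripper":0},{"linear":[0,0,-0.02],"twist":0,"gripper":0},{"linear":[0,0,-0.02],"twist":0,"gripper":0}]'
```

```text
time: 3.77
tool_pos: [0.5811, 0.2577, 0.2261]
ee_rot: [3.137, 0.005, 2.747]
wrist_force: [-5.2, -1.6, 16.8]
width: 0.0005
time: 4.02
tool_pos: [0.5811, 0.2577, 0.2261]
ee_rot: [3.136, 0.006, 2.747]
wrist_force: [-7.4, -2.2, 21.5]
width: 0.0003
```

```bash
python3 -m inch '[{"linear":[0,0,0.2],"twist":0,"gripper":0},{"linear":[0,0,0.5],"twist":0,"gripper":0},{"linear":[0,0,0.8],"twist":0,"gripper":0},{"linear":[0,0,0.8],"twist":0,"gripper":0}]'
python3 -m inch '[{"linear":[-0.3,-0.15,0],"twist":0.11,"gripper":0},{"linear":[-0.6,-0.35,0],"twist":0.22,"gripper":0},{"linear":[-0.9,-0.5,0],"twist":0.33,"gripper":0},{"linear":[-0.9,-0.5,0],"twist":0.33,"gripper":0}]'
python3 -m inch '[{"linear":[-0.3,-0.17,0],"twist":0.11,"gripper":0},{"linear":[-0.6,-0.35,0],"twist":0.22,"gripper":0},{"linear":[-0.84,-0.5,0],"twist":0.33,"gripper":0},{"linear":[-0.84,-0.5,0],"twist":0.33,"gripper":0},{"linear":[-0.84,-0.5,0],"twist":0.33,"gripper":0}]'
python3 - <<'E'
from h import *
o,s=snap('wrist','w1.png');W=world(o,s);np.savez('w1.npz',W=W,im=s['image']);print(o['tool_pos'],o['ee_rot'],o['joint_positions'])
o,s=snap('top','t2.png');W=world(o,s);np.savez('top2.npz',W=W,im=s['image'])
m=(np.hypot(W[...,0]-.62,W[...,1]-.27)<.05);print(np.nanmedian(W[m][:,2]))
E
```

```text
time: 4.35
tool_pos: [0.5826, 0.2581, 0.3054]
ee_rot: [3.133, 0.009, 2.747]
wrist_force: [-0.5, -0.3, 0.6]
width: 0.0004
time: 4.68
tool_pos: [0.4861, 0.2056, 0.2967]
ee_rot: [-3.14, -0.004, 3.095]
wrist_force: [1.0, 0.5, -0.6]
width: 0.0007
time: 5.1
tool_pos: [0.4067, 0.1574, 0.2978]
ee_rot: [3.141, 0.002, -2.848]
wrist_force: [0.5, 1.5, 0.3]
width: 0.0003
[0.40671037 0.15744207 0.2978122 ] [ 3.14138282e+00  2.08655250e-03 -2.84780465e+00] [ 2.38952256e-01 -1.72639757e-01  1.48275303e+00  3.35016377e-04
  1.82940746e+00 -1.62554628e+00]
0.20446303669506166
```

View pics/w1.png

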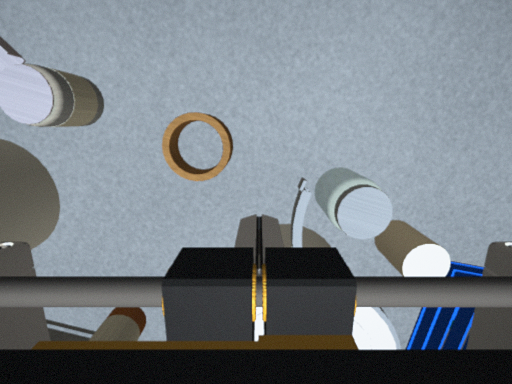

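View pics/t2.png

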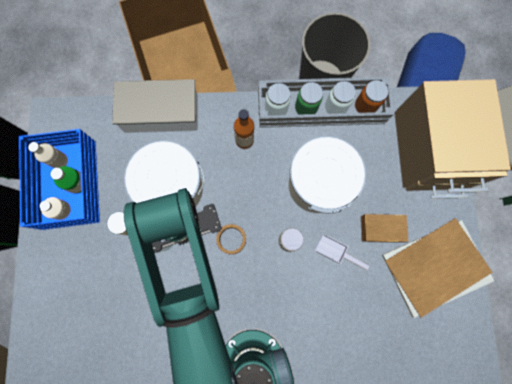

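The wrist view shows the lever running from (303,183) down to (297,245), just right of the shut fingers at (258,250). The jar is at (363,208), and the lid's depth now reads 0.2045, so it is home.

```bash
python3 - <<'E'
import numpy as np
np.set_printoptions(precision=4,suppress=True)
W=np.load('w1.npz')['W'];X,Y,Z=np.moveaxis(W,-1,0)
m=(Z>.175)&(Z<.215)&(X<.47)&(X>.36)&(Y>.15)&(Y<.25)
Q=W[m];print(len(Q))
for x in np.arange(.375,.46,.01):
    k=np.abs(Q[:,0]-x)<.005
    if k.any():print(round(x,3),Q[k].mean(0),Q[k][:,1].min(),Q[k][:,1].max(),np.percentile(Q[k][:,2],95))
E
```

```text
782
0.375 [0.3782 0.1924 0.197 ] 0.19132064293509746 0.19447185158745928 0.20223647609700696
0.385 [0.3859 0.1951 0.199 ] 0.1905992497995596 0.20270448588281864 0.2035040439827576
0.395 [0.3949 0.1966 0.2006] 0.19308460659280174 0.20217563802674876 0.2037288298356286
0.405 [0.4049 0.197  0.2008] 0.19299496437396302 0.20280178674522822 0.20366670082923222
0.415 [0.415  0.1984 0.2011] 0.19401648453665732 0.20432733694710525 0.20423131730526775
0.425 [0.4249 0.2006 0.2014] 0.19561788759200827 0.20702239492237712 0.20385255436873267
0.435 [0.4349 0.2038 0.2018] 0.1982632685817019 0.2107591388179124 0.20395436952149665
0.445 [0.4417 0.2052 0.2003] 0.20145840889464667 0.2109123838041957 0.20361110238599395
0.455 [0.4508 0.2059 0.1843] 0.20516987732445982 0.2065326263550438 0.18503497630266055
```

```bash
cat > plan.py <<'E'
import numpy as np
def plan(P=(.467,.220),phi0=197,s=.066,half=.0125):
    out=[]
    for th in np.r_[-.25,0,.15,.3,.45,.6,.75,.9,1.05,1.2,1.35,1.5,1.6,1.7,1.8]:
        f=np.radians(phi0)-th; e=np.array([np.cos(f),np.sin(f)]);n=np.array([-e[1],e[0]])
        b=s*(.085-s)/.242+.002; sl=(.085-2*s)/.242
        nn=n-sl*e; nn/=np.linalg.norm(nn)
        c=np.array(P)+s*e+b*n+half*nn
        out.append((th,*c,np.degrees(np.arctan2(-nn[1],-nn[0]))))
    return out
if __name__=='__main__':
    for r in plan(): print('%.2f  x %.3f y %.3f  push dir %.0f'%r)
E
python3 plan.py
python3 -m inch '[{"linear":[0,-0.02,-0.3],"twist":-0.06,"gripper":0},{"linear":[0,-0.02,-0.6],"twist":-0.12,"gripper":0},{"linear":[0,-0.02,-0.85],"twist":-0.2,"gripper":0},{"linear":[0,-0.02,-0.96],"twist":-0.2,"gripper":0},{"linear":[0,-0.02,-0.96],"twist":-0.2,"gripper":0}]'
```

```text
-0.25  x 0.419 y 0.168  push dir 110
0.00  x 0.407 y 0.181  push dir 96
0.15  x 0.402 y 0.191  push dir 87
0.30  x 0.399 y 0.201  push dir 79
0.45  x 0.396 y 0.211  push dir 70
0.60  x 0.396 y 0.222  push dir 62
0.75  x 0.397 y 0.232  push dir 53
0.90  x 0.400 y 0.243  push dir 44
1.05  x 0.404 y 0.253  push dir 36
1.20  x 0.409 y 0.262  push dir 27
1.35  x 0.416 y 0.270  push dir 19
1.50  x 0.424 y 0.277  push dir 10
1.60  x 0.430 y 0.281  push dir 4
1.70  x 0.436 y 0.284  push dir -1
1.80  x 0.443 y 0.287  push dir -7
time: 5.62
tool_pos: [0.4059, 0.1556, 0.1979]
ee_rot: [-3.141, -0.007, -3.053]
wrist_force: [-0.2, -0.5, 0.4]
width: 0.0005
```

```bash
python3 -m inch '[{"linear":[0,0.12,0],"twist":0,"gripper":0},{"linear":[0,0.2,0],"twist":0,"gripper":0},{"linear":[-0.01,0.26,0],"twist":0,"gripper":0},{"linear":[-0.02,0.31,0],"twist":-0.07,"gripper":0},{"linear":[-0.04,0.36,0],"twist":-0.14,"gripper":0},{"linear":[-0.04,0.36,0],"twist":-0.14,"gripper":0}]'
```

```text
time: 6.12
tool_pos: [0.403, 0.1919, 0.2028]
ee_rot: [-3.141, 0.001, 3.082]
wrist_force: [-1.3, -1.6, 0.6]
width: 0.0005
```

```bash
python3 -m inch '[{"linear":[-0.02,0.05,0],"twist":-0.07,"gripper":0},{"linear":[-0.03,0.1,0],"twist":-0.14,"gripper":0},{"linear":[-0.05,0.15,0],"twist":-0.21,"gripper":0},{"linear":[-0.07,0.2,0],"twist":-0.28,"gripper":0},{"linear":[-0.07,0.2,0],"twist":-0.28,"gripper":0}]'
python3 - <<'E'
from h import *
o,s=snap('scene','s3.png');cv2.imwrite('pics/s3.png',cv2.resize(s['image'][60:200,180:340,::-1],None,fx=4.5,fy=4))
o,s=snap('wrist','w3.png')
E
```

```text
time: 6.53
tool_pos: [0.397, 0.2108, 0.2027]
ee_rot: [-3.14, 0.004, 2.789]
wrist_force: [1.8, -4.2, 0.9]
width: 0.0005
```

View pics/w3.png

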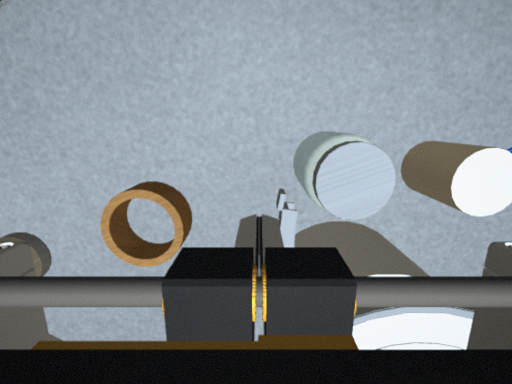

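View pics/s3.png

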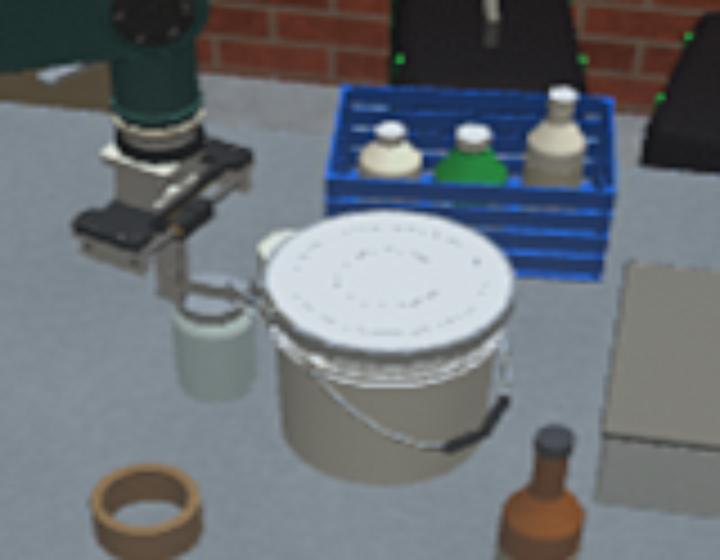

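The wrist view shows the lever's lip at (288,205), just past the right finger's back, with the face bearing on the finger. The lever is turning, so I carry on.

```bash
python3 -m inch '[{"linear":[0,0.06,0],"twist":-0.07,"gripper":0},{"linear":[0,0.11,0],"twist":-0.14,"gripper":0},{"linear":[0,0.16,0],"twist":-0.21,"gripper":0},{"linear":[0,0.22,0],"twist":-0.28,"gripper":0},{"linear":[0,0.22,0],"twist":-0.28,"gripper":0}]'
python3 -m inch '[{"linear":[0.01,0.05,0],"twist":-0.07,"gripper":0},{"linear":[0.03,0.1,0],"twist":-0.14,"gripper":0},{"linear":[0.05,0.16,0],"twist":-0.21,"gripper":0},{"linear":[0.08,0.21,0],"twist":-0.28,"gripper":0},{"linear":[0.08,0.21,0],"twist":-0.28,"gripper":0}]'
python3 - <<'E'
from h import *
o,s=snap('wrist','w4.png')
E
```

```text
time: 7.05
tool_pos: [0.3961, 0.233, 0.2021]
ee_rot: [-3.14, 0.002, 2.495]
wrist_force: [-0.6, -5.4, 1.6]
width: 0.0006
time: 7.47
tool_pos: [0.4037, 0.2547, 0.2019]
ee_rot: [-3.14, -0.0, 2.203]
wrist_force: [-2.4, -3.3, 1.7]
width: 0.0005
```

View pics/w4.png

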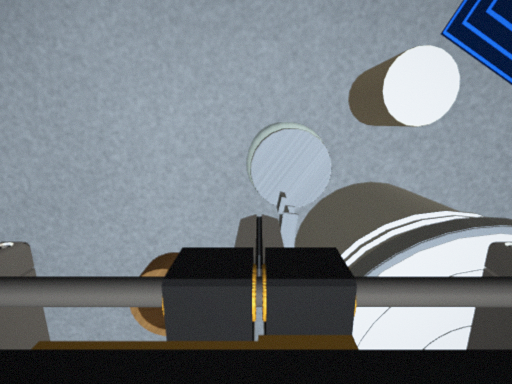

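Tracking still holds: the lip is at (288,208) against the finger, above the jar.

```bash
python3 -m inch '[{"linear":[0.03,0.04,0],"twist":-0.07,"gripper":0},{"linear":[0.06,0.09,0],"twist":-0.14,"gripper":0},{"linear":[0.09,0.13,0],"twist":-0.21,"gripper":0},{"linear":[0.13,0.17,0],"twist":-0.28,"gripper":0},{"linear":[0.13,0.17,0],"twist":-0.28,"gripper":0}]'
python3 -m inch '[{"linear":[0.04,0.03,0],"twist":-0.07,"gripper":0},{"linear":[0.08,0.06,0],"twist":-0.14,"gripper":0},{"linear":[0.11,0.09,0],"twist":-0.21,"gripper":0},{"linear":[0.14,0.11,0],"twist":-0.25,"gripper":0},{"linear":[0.14,0.11,0],"twist":-0.25,"gripper":0}]'
python3 - <<'E'
from h import *
o,s=snap('wrist','w5.png')
E
```

```text
time: 7.93
tool_pos: [0.417, 0.2725, 0.2017]
ee_rot: [3.141, -0.002, 1.911]
wrist_force: [-0.8, -2.0, 0.4]
width: 0.0004
time: 8.35
tool_pos: [0.4312, 0.2834, 0.2015]
ee_rot: [3.141, -0.002, 1.651]
wrist_force: [-0.7, -0.3, -1.1]
width: 0.0005
```

View pics/w5.png

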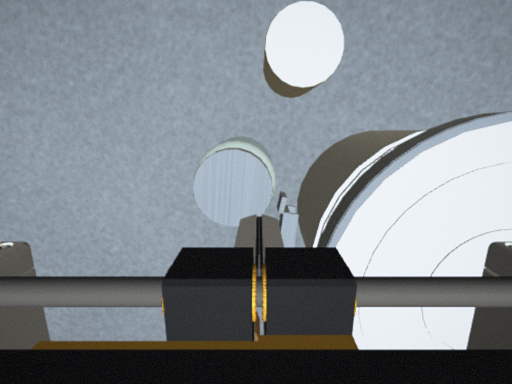

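The lip is still against the finger at (290,210), close to dead centre. I push on a little.

```bash
python3 -m inch '[{"linear":[0.03,0.01,0],"twist":-0.03,"gripper":0},{"linear":[0.05,0.02,0],"twist":-0.06,"gripper":0},{"linear":[0.07,0.03,0],"twist":-0.08,"gripper":0},{"linear":[0.07,0.03,0],"twist":-0.08,"gripper":0}]'
python3 - <<'E'
from h import *
o,s=snap('wrist','w6.png')
E
```

```text
time: 8.73
tool_pos: [0.4381, 0.2857, 0.2015]
ee_rot: [3.141, -0.001, 1.565]
wrist_force: [-0.1, 0.3, -0.4]
width: 0.0003
```

View pics/w6.png

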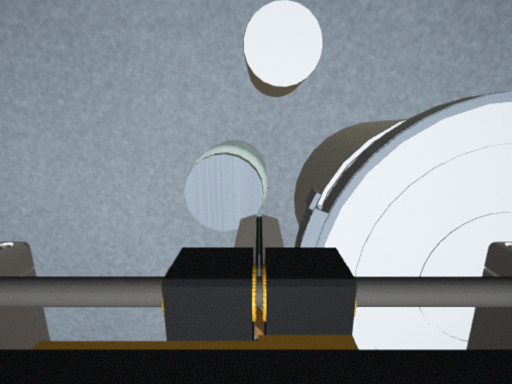

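The lever has left the finger and lies on the ring (lip at (315,203)), and the force is zero. I retreat to -x, go up and check.

```bash
python3 -m inch '[{"linear":[-0.15,0,0],"twist":0,"gripper":0},{"linear":[-0.3,0,0],"twist":0,"gripper":0},{"linear":[-0.4,0,0.3],"twist":0,"gripper":0},{"linear":[-0.5,0,0.6],"twist":0,"gripper":0},{"linear":[-0.6,0,1],"twist":0,"gripper":0},{"linear":[-0.6,0,1],"twist":0,"gripper":0}]'
python3 -m inch '[{"linear":[-0.2,0.3,0],"twist":0,"gripper":0},{"linear":[-0.3,0.6,0],"twist":0,"gripper":0},{"linear":[-0.4,1,0],"twist":0,"gripper":0},{"linear":[-0.4,1,0],"twist":0,"gripper":0}]'
python3 -m inch '[{"linear":[-0.2,0.3,0],"twist":0,"gripper":0},{"linear":[-0.4,0.6,0],"twist":0,"gripper":0},{"linear":[-0.6,1,0],"twist":0,"gripper":0},{"linear":[-0.6,1,0],"twist":0,"gripper":0}]'
python3 - <<'E'
from h import *
np.set_printoptions(precision=4,suppress=True)
from scipy.optimize import least_squares
o,s=snap('top','t7.png');W=world(o,s);W0=np.load('top1.npz')['W']
cv2.imwrite('pics/t7.png',cv2.resize(s['image'][125:265,95:300,::-1],None,fx=3.9,fy=3.9,interpolation=cv2.INTER_CUBIC))
for w in(W0,W):
  for cx,cy in((.583,.256),(.576,-.243)):
    X,Y,Z=np.moveaxis(w,-1,0);r=np.hypot(X-cx,Y-cy);m=(Z>.19)&(Z<.222)&(r<.122);P=w[m]
    ang=np.arctan2(P[:,1]-cy,P[:,0]-cx);rr=np.hypot(P[:,0]-cx,P[:,1]-cy)
    E=np.array([P[k][np.argmax(rr[k])] for a in np.arange(-2.1,2.5,.08) for k in [np.abs(ang-a)<.04] if k.sum()>3])
    q=least_squares(lambda p:np.hypot(E[:,0]-p[0],E[:,1]-p[1])-p[2],[cx,cy,.114],loss='soft_l1',f_scale=.002).x
    print(q,np.median(P[rr<.1][:,2]))
  for n,a,b,z,ra in(('jar',.405,.295,.115,.05),('candle',.43,.365,.09,.055),('tape',.41,.12,.03,.07),('can',.41,-.17,.09,.07)):
    k=(Z>z)&(Z<z+.03)&(np.hypot(X-a,Y-b)<ra);print(n,w[k].mean(0),k.sum())
o,s=snap('scene','s7.png');cv2.imwrite('pics/s7.png',cv2.resize(s['image'][60:290,150:340,::-1],None,fx=4,fy=2.6*1))
print(o['tool_pos'])
E
```

```text
time: 9.28
tool_pos: [0.3785, 0.287, 0.3106]
ee_rot: [3.129, -0.008, 1.567]
wrist_force: [0.2, 0.3, 1.0]
width: 0.0002
time: 9.62
tool_pos: [0.3356, 0.3904, 0.3006]
ee_rot: [-3.14, -0.003, 1.572]
wrist_force: [0.4, -1.4, -1.1]
width: 0.0008
time: 9.95
tool_pos: [0.2747, 0.4895, 0.3003]
ee_rot: [-3.139, -0.002, 1.571]
wrist_force: [0.9, 0.2, -0.5]
width: 0.0007
[0.5827 0.2567 0.1139] 0.21127103232264632
[ 0.5803 -0.2449  0.1139] 0.20437440890806174
jar [0.4063 0.2945 0.1252] 396
candle [0.4484 0.4013 0.1001] 126
tape [0.4046 0.0899 0.0472] 136
can [ 0.3886 -0.1375  0.1091] 389
[0.5827 0.2568 0.1138] 0.20448659638803135
[ 0.5806 -0.2449  0.1138] 0.20439245903713774
jar [0.4061 0.2943 0.1251] 400
candle [0.4491 0.4011 0.0996] 119
tape [0.4047 0.0899 0.0471] 138
can [ 0.3887 -0.1374  0.1092] 389
[0.2761 0.4877 0.3004]
```

View pics/t7.png

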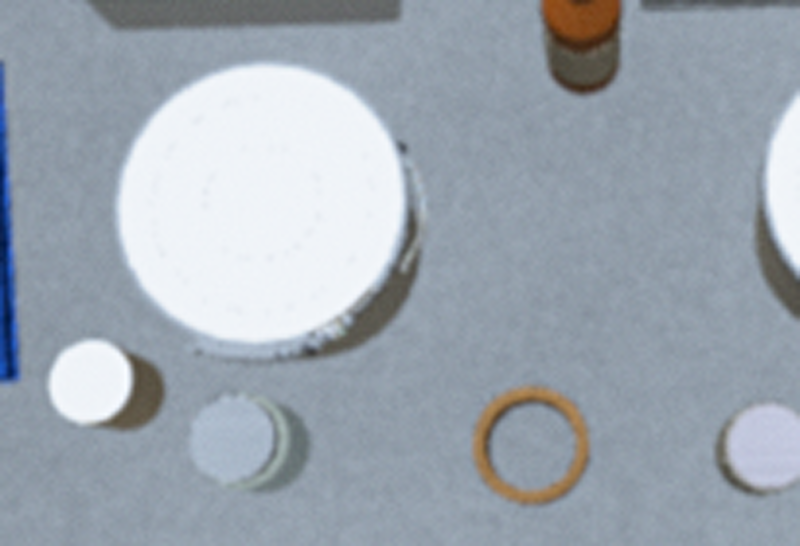

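View pics/s7.png

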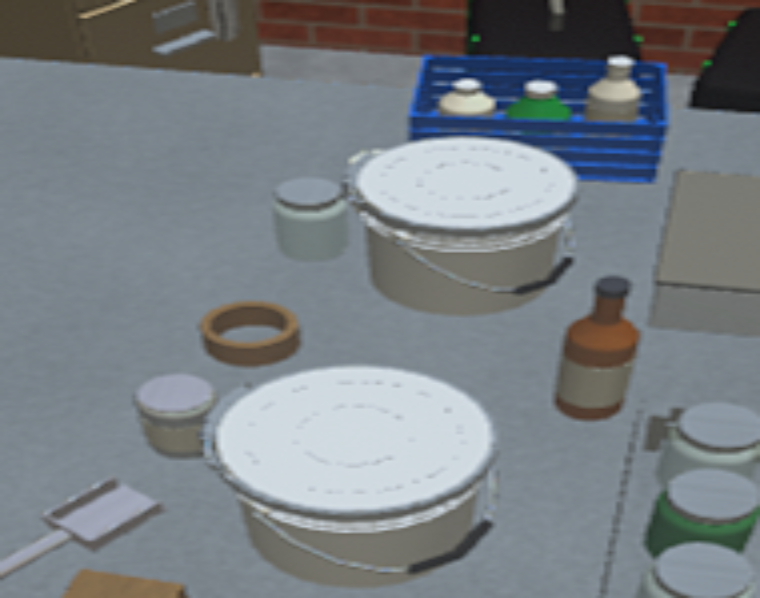

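The lever lies flat along the ring: in the top view it runs from (310,350) to (195,350), and the scene view shows it shut like the spare's. Nothing else has moved.

```bash
python3 -c "
from bench import robot
print(robot.close_job())"
```

```text
the job is handed in; nothing more can be done
None
```

The left pail is closed, and I handed the job in at about 10 s on the clock.

- **Lid:** I pressed it down with shut fingertips. It slid at about 8–9 N and met a firm stop; I pressed on to 21 N with no further movement. The camera height of the lid went from 0.211 to 0.2045 m, which matches 204 mm with the lid home.
- **Lever:** I then pushed it round by its outer face, reading 6 N at most, until it snapped off the finger. After I backed away it still lay flat on the ring in the top and scene views.
- **Other things:** From before-and-after top views, both pails and the jar, tape and can are within 0.5 mm of where they stood, and the candle is within about 1 mm. The other pail's ring still looks shut. I checked the bottle only by eye in the pictures. I did not measure the carton or scoop, and the arm never went near them.
- **Disagreements:** No checks failed. The measured tool position came out up to about 6 mm from the sum of my commanded moves, so I steered by the measured position.

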